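# Show the colour chart to the webcam

### The job

The desk webcam's colours need setting: first slide the orange privacy shutter on the webcam fully open, then lift the colour chart out of the desk rack and hold it up in the air in front of the lens, colour patches towards the lens, 12 cm away, right way up, centred on the lens and square to where the camera is looking (it may be tipped up a little). Finish while still holding it there, steady; do not knock the webcam out of its aim, and leave the other things in the rack and on the desk where they are.

Things in the scene. Friction and masses are not known exactly. Their poses are not given: they have to be found in the camera images.
- lens (a point): Centre of the webcam's front glass, in the middle of its front, 2 mm before the face. Axes of the webcam's bar (28 mm deep x, 100 wide y, 32 high z, dark grey): it looks along its own -x, y runs along the bar, z is its own up. At the start 150 to 200 mm above the desk, looking towards the robot's side, turned up to 0.3 rad either way and tipped 0 to 0.3 rad to look upwards.
- webcam: The webcam's stand, left or right on the desk, with all it carries: heavy round base 104 mm across that does not move, slim mast, and on it the dark grey webcam bar. Mast height and tip are stiff (60 N, 1.5 N m) and stay as set. Origin: centre of the base on the desk.
- shutter_tab (a point): Centre of the top face of the orange tab that moves the shutter: 16 mm along x, 10 mm along y (the way it slides), 14 mm tall, on top of the webcam's bar. Axes as lens. Beside the tab the bar's top lies 14.5 mm below this point. With the shutter closed this point is 10 mm behind (+x) and 30.5 mm above (+z) the lens.
- shutter (a joint): Slide of the shutter, m: 0 closed (the orange plate covers the lens), 0.028 fully open, hard stop; it opens towards the webcam's own +y (its axes as lens) and stays where it is left, with a friction of 2 N.
- chart: Colour chart: stiff black board 10 mm thick (x), 126 wide (y), 124 high (z), 130 g. Origin: centre of its bottom edge. The +x face has 24 colour patches (greys in the bottom row) from 8 to 82 mm up and a plain grey strip above, 93 to 117 mm up, to hold it by; the back is plain grey. Starts upright in any one of the rack's three slots, patches towards the far side (+x) of the desk.
- patches (a point): Centre of the field of patches, on the chart's +x face, 45 mm above its bottom edge and 5.5 mm in front of its origin. Axes as chart. This is the point that is to be 12 cm from the lens.
- rack: Light wooden rack that does not move, across the desk from the webcam: base 170 (x) by 130 mm (y), 10 mm thick; three slots along its y, 13.4 mm wide, between ribs 6 mm thick whose tops are 46 mm above the desk. Origin on the desk; slots at x = -85, -30, +25 mm from it. Chart, phone and notebook stand in them, undersides 10 mm above the desk.
- phone: Bystander: black phone standing on its long edge in a rack slot, 10 x 150 x 74 mm (z). Origin: centre of its underside.
- notebook: Bystander: red notebook standing in a rack slot, 11 x 140 x 100 mm (z). Origin: centre of its underside.
- mug: Bystander: blue mug, 76 mm across, 90 mm high, in the middle of the desk towards the far side. Origin: centre of its underside.
- earbuds: Bystander: white earbud case 46 x 60 x 22 mm, in the middle of the desk. Origin: centre of its underside.
- headphones: Bystander: black headphones lying at the left, cups 86 mm high, about 175 mm by 180 mm over all. Origin under the middle between the cups.
- bottle: Bystander: tall dark drinking bottle with a loop handle, 74 mm across, 261 mm high, at the right. Origin: centre of its underside.
Things that resemble listed ones, but are neither listed nor needed, are in the scene too. Leave any blue look-alike of the chart alone.

How it is judged:
On the way, in this order (a step that is already met when the one before it is completed fails the run):
1. the shutter is slid open (value of joint shutter above 0.023 m), for 0.2 s.
2. the chart is lifted clear of the rack (z of chart in the frame of rack above 0.06 m and contact force between chart and the fingers above 0.5 N), for 0.2 s.
At the end, for the whole second after the job is handed in: Shutter open 23+ of 28 mm; chart at rest in the fingers, off rack and webcam, 7+ cm above the desk; patch centre 95 to 145 mm from the lens along its line of sight, within 20 mm of that line sideways and up-down; patches facing the lens, right way up, square and level to it within 0.15 rad (value of joint shutter above 0.023 m and x of patches in the frame of lens between -0.145 and -0.095 m and y of patches in the frame of lens between -0.02 and 0.02 m and z of patches in the frame of lens between -0.02 and 0.02 m and x of lens in the frame of chart above 0.05 m and angle between the x axis of chart and the x axis of lens, either way round below 0.15 rad and angle between the z axis of chart and the z axis of lens, either way round below 0.15 rad and angle between chart's own z axis and vertical below 0.6 rad and height (world z) of chart above 0.07 m and contact force between chart and the fingers above 0.5 N and contact force between chart and rack below 0.1 N and contact force between chart and webcam below 0.1 N and linear speed of chart below 0.02 m/s); the arm keeps its last pose, push and grip.
It fails at once if the webcam is knocked out of its aim (lens moved by 10 mm) (distance of lens from where it was at the start of the episode above 0.01 m).
It fails at once if the phone or the notebook is disturbed in the rack (25 mm) (distance of any of phone, notebook from where it was at the start of the episode above 0.025 m).
It fails at once if another thing on the desk is shoved (30 mm) or tipped over (distance of any of mug, earbuds, headphones, bottle from where it was at the start of the episode above 0.03 m or angle between any of mug, bottle's own z axis and vertical above 0.5 rad).
It also fails if it takes over 58 s, if anything falls off the work surface, if the arm or the gripper's body presses on something with over 40 N, if the wrist force passes 120 N, or if a joint passes its speed limit or range.

### The arm

A 6-joint arm with a two-finger parallel gripper is mounted at the origin on the work surface. World frame = base frame: x ahead of the robot, y to its left, z up, the work surface at z = 0. Lengths are in m, angles in rad, forces in N, time in s.
With the tool pointing down it reaches from about 0.3 to 0.775 m from the base axis. Payload 14.6 kg.
Tool frame: the origin (TCP) lies midway between the tips of the shut fingers; the grasp point (between the pads) lies 19 mm behind it (tcp_to_grasp is the distance from the TCP to the grasp point, in m); z points along the fingers, y is the line along which they close (so a half turn about z gives the same grasp; the last joint's range is limited). The gripper opens to 94 mm and grips with 3 to 60 N. Pads are 16 mm wide; open, the fingers measure 119 mm over their backs; the gripper's body (75 mm by 177 mm) begins 78 mm behind the grasp point.
Start: joints at [-0.067, 0.3, 1.521, -0, 1.321, -0.067], TCP at [0.55, -0, 0.205] pointing down, gripper open.
Joint ranges: [-3.03, 3.03], [-0.79, 2.21], [0.23, 2.52], [-1.04, 4.18], [0, 3.07], [-2.55, 2.55]. Speed limits (rad/s): [2.22, 2.22, 2.57, 3.14, 3.14, 3.14].

### API

Orientations are given as [roll, pitch, yaw] about the fixed x, y, z axes, in that order (R = Rz(yaw) Ry(pitch) Rx(roll)).
In Python, from station import * gives the robot as it stands.
- The arm moves only by the tool send_rows, never from a script. Its argument "motion" is a list of rows, each a list of 3 entries, a list of its own where there are three numbers: the shift along the tool's x, y, z in units of 0.03 m (1.0 is 0.03 m), then the turn, a rotation vector about the tool's x, y, z in units of 0.12 rad (1.0 is 0.12 rad), then the opening, from -1 (shut) to 1 (fully open). In form: [[[x, y, z], [rx, ry, rz], grip], ...]. A call has 1 to 12 rows; each row shifts and turns the commanded pose from where the row before left it, along the tool's axes as they then stand; what a row does not reach is not made up. A row lasts 1/10 s, in which the tool goes at most 50 mm and 8.59 degrees, less where a joint would pass 70% of its speed; a pose out of reach is approached as far as the arm can. A call with a number of a shift or a turn outside -1 to 1 is refused whole. A call with a gripper value outside its range is refused whole. The fingers move at their own pace and stop on an object; "squeeze" is the grip in N (left out, the last holds). Time passes only in rows, so rows that do not move let the fingers close. It gives the time, the measured TCP pose, the force, the opening and the grip force at its end, in the units of the state.
- get_obs(): the state, without advancing time (a new reading comes with each control period).
- camera(name): name is "scene" or "side" or "wrist"; returns a dict with "pixels" (480x640x3 uint8, red, green, blue), "depth" (480x640 float32, m along the optical axis (not along the pixel's ray), 0 where there is no reading), "fx", "fy", "cx", "cy" (pixels), "rvec" (rotation vector, rad) and "tvec" (3), from world to camera coordinates, as OpenCV has them. Camera axes: x right, y down, z forward; pixel columns grow to the right and rows downward; lengths in m; the calibration is good to about 2 mm. A picture is of the moment at which its call begins.
- hand_in(): hands the job in; it is judged then, once.
The state is a dict: "time_s": time; "qpos": joint angles; "joint_vel": joint speeds; "tau": joint torques, N m; "ee_pos": TCP position; "eef_rot": TCP orientation; "force": force on the tool from outside, world axes, zero at the start; "moment": the same for the moment, N m; "grip_width": finger opening in m; "grip_force": force on a finger pad.
Only numpy, scipy, OpenCV 4.12 (cv2) and the standard library are available. Lean on these libraries where they do the work, as an engineer would, in place of code of your own. Each camera call takes 0.05 s, during which the arm holds its last target. There are 200 camera calls.

## Working session

There is one attempt and no reset: what is moved stays moved. The work goes in short steps, Python scripts to look and compute and a tool call to move; the robot and the scene stay as the last step left them, time stands still between calls to the robot, and variables do not carry over. Pictures are saved under pics/ and viewed, at most 10 in all, crops included, and the job is handed in when it is done.

Besides the shell and the picture viewer there is one more tool, called by a JSON object that holds its "api" and its "payload", one argument or row to a line. send_rows: Moves the arm, as the interface text tells. Its arguments: {"type":"object","properties":{"motion":{"type":"array"},"squeeze":{"type":"number"}},"required":["motion"]}

```bash
mkdir -p pics; ls; cat > h.py <<'E'
import numpy as np, cv2
from scipy.spatial.transform import Rotation as Ro
from station import *
def cam(n):
    c=camera(n); c['R']=cv2.Rodrigues(np.array(c['rvec'],float))[0]; c['t']=np.array(c['tvec'],float).ravel(); return c
def pts(c):
    v,u=np.mgrid[0:480,0:640]; d=c['depth']
    P=np.stack([(u-c['cx'])/c['fx']*d,(v-c['cy'])/c['fy']*d,d],-1)
    W=(P-c['t'])@c['R']; W[d==0]=np.nan; return W
E
python3 - <<'E'
from h import *
import pickle
for n in ('scene','side'):
    c=cam(n); cv2.imwrite(f'pics/{n}0.png',c['pixels'][:,:,::-1]); pickle.dump(c,open(f'{n}0.pkl','wb'))
    print(n,'cam at',-c['R'].T@c['t'],'fwd',c['R'][2], c['fx'])
print(get_obs())
E
```

```text
pics
scene cam at [1.46072646 0.27383047 1.32151403] fwd [-0.58140253 -0.18351436 -0.79264972] 514.4144182765721
side cam at [-0.00166888 -0.71129572  1.10653926] fwd [ 0.43446697  0.52445856 -0.73224427] 589.2935648677203
{'time_s': 0.1, 'qpos': array([-6.65889755e-02,  3.00374255e-01,  1.52148677e+00, -2.49797817e-05,
        1.32069742e+00, -6.66157436e-02]), 'joint_vel': array([-0.00028381, -0.00131103, -0.00223764,  0.00013153, -0.00119891,
        0.00061228]), 'tau': array([ 1.84928511e-03, -5.32644153e+01, -3.53284299e+01,  7.10431044e-02,
        2.34944851e-02, -7.30603051e-05]), 'ee_pos': array([5.49778320e-01, 1.13487295e-05, 2.04979346e-01]), 'eef_rot': array([-3.14062739e+00, -4.01463783e-05,  1.57082927e+00]), 'force': array([-0.05462445, -0.99361223, -0.27831419]), 'moment': array([-0.06250149, -0.00226555,  0.01172232]), 'grip_force': 0.0, 'grip_width': 0.09393087120170132}
```

View pics/scene0.png

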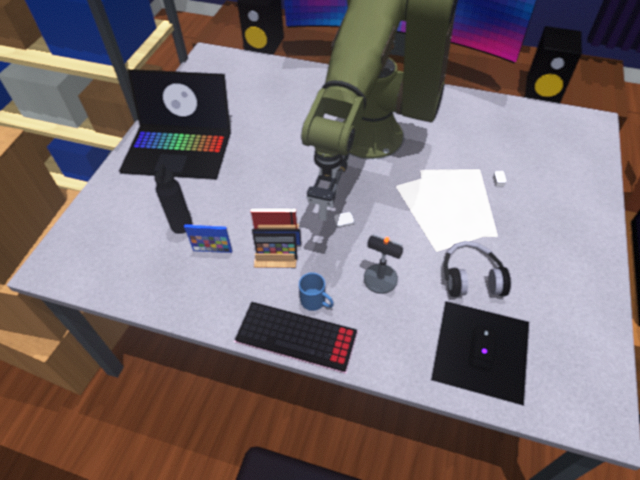

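View pics/side0.png

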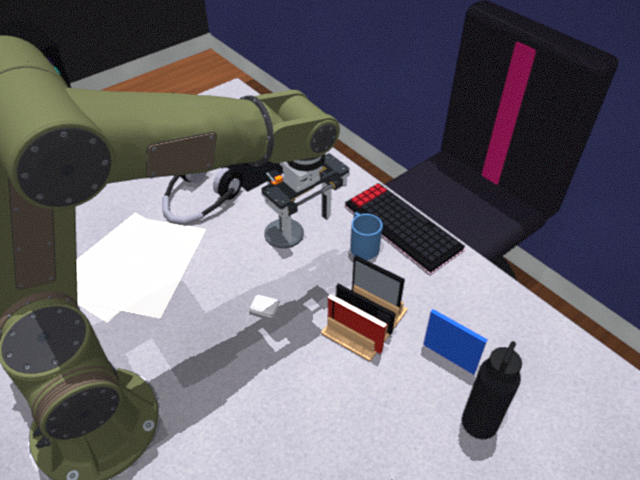

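Scene: the rack is at (275,238), with the red notebook in the near slot. Two chart-like boards show patches: the black one in the rack's far slot at about (275,245), and a blue-framed one on the desk at (208,238). The black board in the rack fits the description, and the blue one is the look-alike. The webcam is at (385,247) with the orange tab at (387,240). In the side view, the chart's plain grey back is at (377,287).

```bash
python3 - <<'E'
from h import *
import pickle
S=pickle.load(open('scene0.pkl','rb')); D=pickle.load(open('side0.pkl','rb'))
a=cv2.resize(S['pixels'][195:300,235:420,::-1],(740,420),interpolation=cv2.INTER_CUBIC)
cv2.imwrite('pics/crop1.png',a)
np.set_printoptions(precision=4,suppress=True)
for n,c,(u0,v0,u1,v1) in (('scene',S,(360,225,415,262)),('side',D,(260,150,355,240))):
    W=pts(c); hsv=cv2.cvtColor(c['pixels'],cv2.COLOR_RGB2HSV)
    m=np.zeros((480,640),bool); m[v0:v1,u0:u1]=1
    o=m&(hsv[...,0]<16)&(hsv[...,1]>150)&(hsv[...,2]>120)
    print(n,'orange',o.sum(),np.median(W[o],0),np.argwhere(o).mean(0)[::-1])
    b=m&(W[...,2]>0.12)&(W[...,2]<0.27)
    print(' webcam pts',b.sum(),np.nanmin(W[b],0),np.nanmax(W[b],0))
    # rack region
    for lo,hi in ((0.03,0.07),(0.07,.10),(.1,.115),(.115,.15)):
        r=(W[...,0]>.5)&(W[...,0]<.9)&(W[...,1]>-.3)&(W[...,1]<-.02)&(W[...,2]>lo)&(W[...,2]<hi)
        if n=='side': r&=(np.arange(640)[None]>318)&(np.arange(640)[None]<412)
        else: r&=(np.arange(640)[None]>245)&(np.arange(640)[None]<303)
        if r.sum(): print(' rack',lo,r.sum(),np.percentile(W[r],2,0),np.percentile(W[r],98,0))
W=pts(S)
hsv=cv2.cvtColor(S['pixels'],cv2.COLOR_RGB2HSV)
w=(hsv[...,0]>8)&(hsv[...,0]<25)&(hsv[...,1]>60)&(hsv[...,2]>130); w[:, :245]=0; w[:,305:]=0; w[:200]=0;w[280:]=0
print('wood',w.sum(),np.percentile(W[w],[2,50,98],0))
E
```

```text
scene orange 19 [0.6166 0.1846 0.1936] [385.9474 240.6842]
 webcam pts 546 [0.5932 0.1315 0.1207] [0.64   0.2318 0.2   ]
 rack 0.03 1334 [ 0.5251 -0.2377  0.0302] [ 0.8958 -0.0246  0.0687]
 rack 0.07 769 [ 0.5239 -0.2412  0.0706] [ 0.7484 -0.026   0.0991]
 rack 0.1 338 [ 0.5162 -0.2451  0.1006] [ 0.66   -0.0853  0.1147]
 rack 0.115 278 [ 0.619  -0.198   0.1156] [ 0.6617 -0.0816  0.1381]
side orange 51 [nan nan nan] [276.6863 180.0392]
 webcam pts 569 [ 0.4883 -0.0148  0.1496] [0.6332 0.231  0.2698]
 rack 0.03 2240 [ 0.5096 -0.2477  0.0307] [ 0.8276 -0.0247  0.0692]
 rack 0.07 1472 [ 0.5125 -0.2489  0.0706] [ 0.742  -0.0253  0.0989]
 rack 0.1 656 [ 0.5124 -0.2493  0.1004] [ 0.6485 -0.0911  0.1143]
 rack 0.115 479 [ 0.6154 -0.2021  0.1156] [ 0.6532 -0.0846  0.1355]
wood 698 [[nan nan nan]
 [nan nan nan]
 [nan nan nan]]
```

View pics/crop1.png

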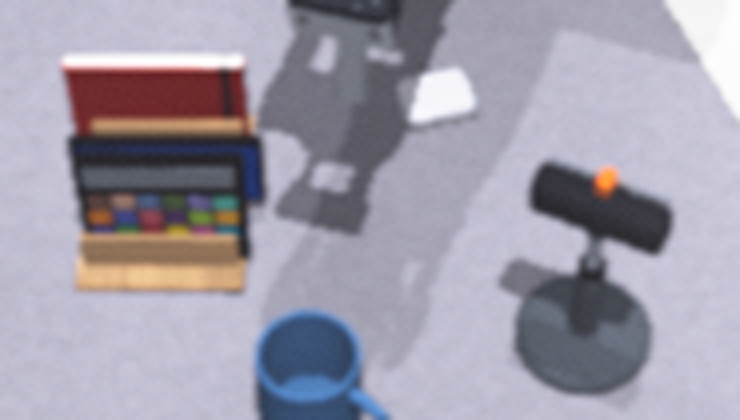

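Crop: in the rack, from far to near, are the black chart with 24 patches and a grey strip (crop 160,195), the phone behind it and the red notebook nearest the robot. The webcam tab is at crop (607,182). The board in the rack is confirmed as the chart.

```bash
python3 - <<'E'
from h import *
import pickle
S=pickle.load(open('scene0.pkl','rb')); D=pickle.load(open('side0.pkl','rb'))
np.set_printoptions(precision=4,suppress=True)
def plane(P):
    c=np.median(P,0)
    for _ in range(5):
        n=np.linalg.svd(P-c,full_matrices=0)[2][2]; r=(P-c)@n; k=abs(r-np.median(r))<max(.0015,2*np.median(abs(r))); P=P[k]; c=P.mean(0)
    return c,n*np.sign(n[np.argmax(abs(n))]),len(P)
W=pts(D); uu=np.arange(640)[None]+np.zeros((480,1)); 
ch=(W[...,2]>.10)&(W[...,2]<.132)&(W[...,0]>.6)&(W[...,0]<.68)&(W[...,1]<-.07)&(W[...,1]>-.22)
c,n,k=plane(W[ch]); print('chart side(back)',c,n,k,np.percentile(W[ch],[1,99],0))
W=pts(S)
ch=(W[...,2]>.104)&(W[...,2]<.128)&(W[...,0]>.6)&(W[...,0]<.68)&(W[...,1]<-.07)&(W[...,1]>-.22)
c,n,k=plane(W[ch]); print('chart scene(front)',c,n,k,np.percentile(W[ch],[1,99],0))
b=(W[...,2]>.11)&(W[...,2]<.22)&(W[...,0]>.57)&(W[...,0]<.67)&(W[...,1]>.11)&(W[...,1]<.25)
P=W[b]; m=P.mean(0); U=np.linalg.svd(P-m,full_matrices=0)[2]; print('bar',m,len(P),U[0],np.percentile((P-m)@U[0],[0,2,50,98,100]))
h=cv2.cvtColor(S['pixels'],cv2.COLOR_RGB2HSV)
d=S['depth']; print('depth zeros',(d==0).mean())
c=cam('wrist'); cv2.imwrite('pics/wrist0.png',c['pixels'][:,:,::-1]); 
o=get_obs(); T=Ro.from_euler('xyz',o['eef_rot']).as_matrix()
print('cam in tool',T.T@(-c['R'].T@c['t']-o['ee_pos']),'axes in tool\n',c['R']@T,c['fx'])
E
```

```text
chart side(back) [ 0.6318 -0.1445  0.1169] [ 0.9604  0.2716 -0.0614] 343 [[ 0.6144 -0.2036  0.1003]
 [ 0.6559 -0.0841  0.1319]]
chart scene(front) [ 0.6435 -0.1411  0.1161] [0.9569 0.2878 0.0399] 113 [[ 0.6249 -0.1979  0.1045]
 [ 0.6611 -0.0797  0.1277]]
bar [0.6217 0.1826 0.1731] 555 [-0.1511 -0.9884  0.0155] [-0.0485 -0.0464 -0.0004  0.0479  0.0516]
depth zeros 0.0038444010416666665
cam in tool [ 0.0749  0.0003 -0.179 ] axes in tool
 [[-0.0001  1.     -0.    ]
 [-0.9672 -0.0001 -0.2539]
 [-0.2539  0.      0.9672]] 334.8004626848467
```

{"api": "send_rows", "payload": {
  "motion": [
    [[1,0.3,-1],[0,0,0.2],-1],
    [[1,0.3,-1],[0,0,0.2],-1],
    [[1,0.3,-1],[0,0,0.2],-1],
    [[1,0.3,-0.6],[0,0,0.2],-1],
    [[1,0.3,0],[0,0,0.2],-1],
    [[0.8,0.3,0],[0,0,0.2],-1],
    [[0,0,0],[0,0,0],-1],
    [[0,0,0],[0,0,0],-1],
    [[0,0,0],[0,0,0],-1]
  ],
  "squeeze": 20
}}

```text
time_s: 1.05
ee_pos: [0.6137, 0.1696, 0.3134]
eef_rot: [-3.141, 0.0, 1.426]
force: [-0.1, -0.3, -0.1]
grip_width: 0.0253
grip_force: 0.0
```

```bash
python3 - <<'E'
from h import *
import pickle
np.set_printoptions(precision=4,suppress=True)
c=cam('wrist'); pickle.dump(c,open('wrist1.pkl','wb')); cv2.imwrite('pics/wrist1.png',c['pixels'][:,:,::-1])
c=cam('side'); pickle.dump(c,open('side1.pkl','wb')); cv2.imwrite('pics/side1.png',c['pixels'][:,:,::-1])
o=get_obs(); print(o['time_s'],o['ee_pos'],o['eef_rot'],o['grip_width'])
E
```

```text
1.15 [0.6138 0.1695 0.3138] [ 3.1413 -0.      1.426 ] 0.017512892245841107
```

View pics/wrist1.png

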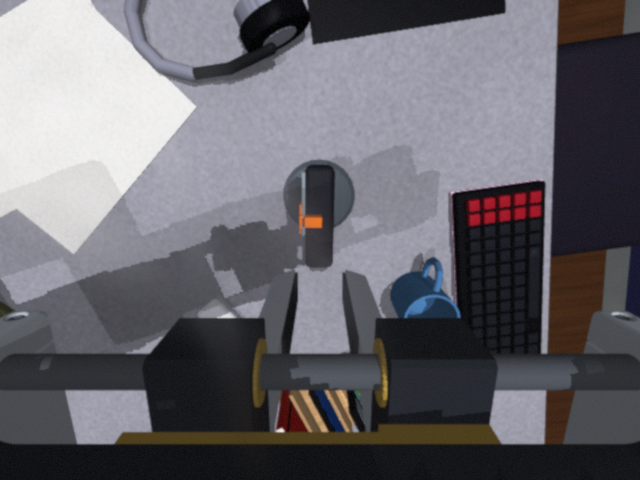

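Wrist view: the bar runs vertically from (318,165) to (318,267), so the yaw matches. The tab is at (313,222) and the plate on the front is at (301,218). The closed fingers are at about (320,300).

```bash
cat > fit.py <<'E'
from h import *
import pickle
np.set_printoptions(precision=4,suppress=True)
c=pickle.load(open('wrist1.pkl','rb')); W=pts(c)
h=cv2.cvtColor(c['pixels'],cv2.COLOR_RGB2HSV)
o=(h[...,0]<18)&(h[...,1]>150)&(h[...,2]>120); o[:150]=0;o[260:]=0;o[:,:290]=0;o[:,340:]=0
nz=np.isfinite(W[...,2])
dk=(h[...,2]<70)&(W[...,2]>.12)&(W[...,2]<.23); dk[:155]=0; dk[272:]=0; dk[:,:296]=0; dk[:,345:]=0
P=W[dk&nz]; print('bar n',len(P),'z pct',np.percentile(P[:,2],[2,20,50,80,98]))
# top plane robust
z=np.percentile(P[:,2],50); Q=P[abs(P[:,2]-z)<.012]
for _ in range(6):
    A=np.c_[Q[:,:2],np.ones(len(Q))]; x=np.linalg.lstsq(A,Q[:,2],rcond=None)[0]; r=Q[:,2]-A@x; Q=Q[abs(r)<max(.0015,2*r.std())]
n=np.array([-x[0],-x[1],1]); n/=np.linalg.norm(n); print('top normal',n,len(Q),r.std())
(cx,cy),(w,hh),a=cv2.minAreaRect(Q[:,:2].astype(np.float32)*1000); print('rect mm',cx,cy,w,hh,a)
print('top centre z',x@[cx/1000,cy/1000,1])
T=W[o&nz]; print('orange z',np.percentile(T[:,2],[5,30,50,70,95]),len(T))
zt=T[:,2].max(); tt=T[T[:,2]>np.percentile(T[:,2],95)-.008]
(ax,ay),(w,hh),a=cv2.minAreaRect(tt[:,:2].astype(np.float32)*1000); print('tab',ax,ay,w,hh,a,'z',np.median(tt[:,2]), tt.mean(0),len(tt))
pl=T[T[:,2]<np.percentile(T[:,2],95)-.02]; print('plate',pl.mean(0),pl.min(0),pl.max(0),len(pl))
E
python3 fit.py
```

```text
bar n 2493 z pct [0.1758 0.1796 0.1807 0.1815 0.1824]
top normal [ 0.0216 -0.0013  0.9998] 2049 0.0007156961604225193
rect mm 615.2898559570312 183.6992950439453 95.56237030029297 24.8233699798584 81.02190399169922
top centre z 0.18079175336230635
orange z [0.18   0.1945 0.1953 0.1958 0.1967] 255
tab 609.43603515625 184.2788848876953 9.905691146850586 15.455915451049805 81.75596618652344 z 0.195526447113521 [0.6098 0.1847 0.1952] 207fit.py:20: RuntimeWarning: Mean of empty slice.
  pl=T[T[:,2]<np.percentile(T[:,2],95)-.02]; print('plate',pl.mean(0),pl.min(0),pl.max(0),len(pl))
  ret = um.true_divide(
Traceback (most recent call last):
  File "fit.py", line 20, in <module>
    pl=T[T[:,2]<np.percentile(T[:,2],95)-.02]; print('plate',pl.mean(0),pl.min(0),pl.max(0),len(pl))
                                                                        ~~~~~~^^^
ValueError: zero-size array to reduction operation minimum which has no identity
```

{"api": "send_rows", "payload": {
  "motion": [
    [[-0.37,-0.21,0.5],[0,0,0],-1],
    [[0,0,1],[0,0,0],-1],
    [[0,0,1],[0,0,0],-1],
    [[0,0,1],[0,0,0],-1],
    [[0,0,0.5],[0,0,0],-1],
    [[0,0,0.26],[0,0,0],-1],
    [[0,0,0],[0,0,0],-1],
    [[0,0,0],[0,0,0],-1],
    [[0,0,0],[0,0,0],-1]
  ]
}}

```text
time_s: 2.05
ee_pos: [0.6065, 0.1602, 0.1869]
eef_rot: [3.14, -0.001, 1.427]
force: [-0.3, -0.7, 0.6]
grip_width: 0.0004
grip_force: 0.0
```

{"api": "send_rows", "payload": {
  "motion": [
    [[0.16,0,0],[0,0,0],-1],
    [[0.16,0,0],[0,0,0],-1],
    [[0.16,0,0],[0,0,0],-1],
    [[0.16,0,0],[0,0,0],-1],
    [[0.16,0,0],[0,0,0],-1],
    [[0.16,0,0],[0,0,0],-1],
    [[0.16,0,0],[0,0,0],-1],
    [[0.12,0,0],[0,0,0],-1],
    [[0,0,0],[0,0,0],-1],
    [[0,0,0],[0,0,0],-1]
  ]
}}

```text
time_s: 3.05
ee_pos: [0.6114, 0.1967, 0.1856]
eef_rot: [-3.141, 0.001, 1.427]
force: [-0.5, -5.9, 1.4]
grip_width: 0.0003
grip_force: 2.7
```

```bash
python3 - <<'E'
from h import *
np.set_printoptions(precision=4,suppress=True)
for n in('scene','wrist'):
    c=cam(n); W=pts(c); h=cv2.cvtColor(c['pixels'],cv2.COLOR_RGB2HSV)
    o=(h[...,0]<18)&(h[...,1]>150)&(h[...,2]>120)&(abs(W[...,2]-.195)<.006)&(abs(W[...,0]-.61)<.03)&(abs(W[...,1]-.2)<.05)
    T=W[o]; print(n,len(T),T.mean(0) if len(T) else 0, T.min(0) if len(T) else 0,T.max(0) if len(T) else 0)
E
```

```text
scene 0 0 0 0
wrist 460 [0.6144 0.2125 0.1955] [0.6066 0.2071 0.1894] [0.622  0.2178 0.1972]
```

{"api": "send_rows", "payload": {
  "motion": [
    [[-0.2,0,0],[0,0,0],-1],
    [[0,0,-1],[0,0,0],-1],
    [[0,0,-1],[0,0,0],-1],
    [[0,0,-1],[0,0,0],-1],
    [[-1,0.2,-1],[0,0,0],-1],
    [[-1,0.2,0],[0,0,0],-1],
    [[-1,0.2,0],[0,0,0],-1],
    [[-1,0.2,0],[0,0,0],-1],
    [[-1,0.2,0],[0,0,0],-1],
    [[-1,0.2,0],[0,0,0],-1],
    [[-1,0.2,0],[0,0,0],-1],
    [[-1,0.2,0],[0,0,0],-1]
  ]
}}

```text
time_s: 4.35
ee_pos: [0.6234, -0.0543, 0.3055]
eef_rot: [-3.141, -0.001, 1.427]
force: [0.2, -0.5, -0.1]
grip_width: 0.0004
grip_force: 0.0
```

{"api": "send_rows", "payload": {
  "motion": [
    [[-1,0.2,0],[0,0,0],0.2],
    [[-1,0.2,0],[0,0,0],0.2],
    [[-0.8,0.2,0],[0,0,0],0.2],
    [[0,0,0],[0,0,-1],0.2],
    [[0,0,0],[0,0,-1],0.2],
    [[0,0,0],[0,0,-1],0.2],
    [[0,0,0],[0,0,-0.58],0.2],
    [[0,0,0],[0,0,0],0.2],
    [[0,0,0],[0,0,0],0.2],
    [[0,0,0],[0,0,0],0.2]
  ]
}}

```text
time_s: 5.35
ee_pos: [0.6294, -0.1389, 0.3056]
eef_rot: [-3.142, -0.0, 1.855]
force: [-0.1, 0.3, -1.0]
grip_width: 0.0564
grip_force: 0.0
```

```bash
python3 - <<'E'
from h import *
import pickle
np.set_printoptions(precision=4,suppress=True)
for n in('scene','side','wrist'):
    c=cam(n); pickle.dump(c,open(n+'2.pkl','wb'))
    cv2.imwrite(f'pics/{n}2.png',c['pixels'][:,:,::-1])
    W=pts(c)
    t=(abs(W[...,2]-.134)<.006)&(abs(W[...,0]-.638)<.05)&(abs(W[...,1]+.142)<.09)
    if t.sum()>5:
        (x,y),(w,h),a=cv2.minAreaRect(W[t][:,:2].astype(np.float32)*1000); print(n,t.sum(),'rect',x,y,w,h,a,'z',np.percentile(W[t][:,2],[5,50,95]),W[t].mean(0))
    h=cv2.cvtColor(c['pixels'],cv2.COLOR_RGB2HSV)
    o=(h[...,0]<18)&(h[...,1]>150)&(h[...,2]>120)&(abs(W[...,2]-.195)<.02)&(abs(W[...,0]-.61)<.04)&(abs(W[...,1]-.2)<.05)
    if o.sum(): print(' tab',o.sum(),W[o].mean(0))
o=get_obs(); print(o['time_s'],o['ee_pos'],o['eef_rot'],o['grip_width'])
E
```

```text
scene 155 rect 640.7991333007812 -140.63424682617188 15.989779472351074 122.8488540649414 15.414981842041016 z [0.1288 0.1328 0.1367] [ 0.6406 -0.1399  0.1328]
 tab 19 [0.6198 0.2107 0.1927]
side 265 rect 635.3113403320312 -142.63377380371094 15.9105224609375 125.56857299804688 15.605830192565918 z [0.1289 0.1323 0.1357] [ 0.6354 -0.1448  0.1323]
 tab 50 [0.6092 0.208  0.1854]
wrist 1086 rect 636.7820434570312 -139.1689910888672 9.851980209350586 125.23047637939453 16.36478042602539 z [0.1326 0.1338 0.1351] [ 0.6354 -0.1359  0.1338]
5.5 [ 0.6294 -0.139   0.3056] [-3.1415 -0.0001  1.8557] 0.05633624634297748
```

View pics/wrist2.png

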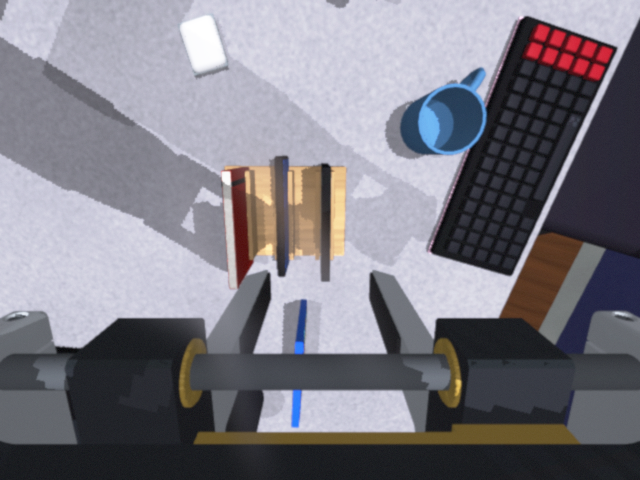

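The wrist view shows the chart's top edge at (326,222), the phone at (282,215) and the notebook at (236,225). The fingers straddle the chart line, and the blue board at (300,365) sits well below it.

{"api": "send_rows", "payload": {
  "motion": [
    [[-0.09,0.24,0.5],[0,0,0],0.2],
    [[0,0,1],[0,0,0],0.2],
    [[0,0,1],[0,0,0],0.2],
    [[0,0,1],[0,0,0],0.2],
    [[0,0,1],[0,0,0],0.2],
    [[0,0,1],[0,0,0],0.2],
    [[0,0,1],[0,0,0],0.2],
    [[0,0,0.48],[0,0,0],0.2],
    [[0,0,0],[0,0,0],0.2],
    [[0,0,0],[0,0,0],0.2]
  ]
}}

```text
time_s: 6.5
ee_pos: [0.6376, -0.1396, 0.0971]
eef_rot: [3.141, 0.001, 1.856]
force: [-0.2, 0.1, -0.3]
grip_width: 0.0567
grip_force: 0.0
```

{"api": "send_rows", "payload": {
  "motion": [
    [[0,0,0],[0,0,0],-1],
    [[0,0,0],[0,0,0],-1],
    [[0,0,0],[0,0,0],-1],
    [[0,0,0],[0,0,0],-1],
    [[0,0,0],[0,0,0],-1],
    [[0,0,0],[0,0,0],-1],
    [[0,0,0],[0,0,0],-1],
    [[0,0,0],[0,0,0],-1]
  ],
  "squeeze": 40
}}

```text
time_s: 7.3
ee_pos: [0.637, -0.1396, 0.0963]
eef_rot: [-3.142, 0.0, 1.856]
force: [-0.2, -0.5, 0.7]
grip_width: 0.0096
grip_force: 40.0
```

{"api": "send_rows", "payload": {
  "motion": [
    [[0,0,-0.3],[0,0,0],-1],
    [[0,0,-0.5],[0,0,0],-1],
    [[0,0,-0.7],[0,0,0],-1],
    [[0,0,-0.8],[0,0,0],-1],
    [[0,0,-0.8],[0,0,0],-1],
    [[0,0,-0.8],[0,0,0],-1],
    [[0,0,-0.8],[0,0,0],-1],
    [[0,0,-0.8],[0,0,0],-1],
    [[0,0,-0.8],[0,0,0],-1],
    [[0,0,-0.4],[0,0,0],-1],
    [[0,0,0],[0,0,0],-1],
    [[0,0,0],[0,0,0],-1]
  ]
}}

```text
time_s: 8.5
ee_pos: [0.6369, -0.1395, 0.2965]
eef_rot: [-3.141, -0.001, 1.856]
force: [0.3, -0.6, -2.3]
grip_width: 0.0099
grip_force: 40.0
```

{"api": "send_rows", "payload": {
  "motion": [
    [[0,0,0],[0,0,0.6],-1],
    [[0,0,0],[0,0,0.6],-1],
    [[0,0,0],[0,0,0.6],-1],
    [[0,0,0],[0,0,0.6],-1],
    [[0,0,0],[0,0,0.6],-1],
    [[0,0,0],[0,0,0.6],-1],
    [[0,-0.6,0],[0,0,0],-1],
    [[0,-0.8,0],[0,0,0],-1],
    [[0,-0.8,0],[0,0,0],-1],
    [[0,-0.8,0],[0,0,0],-1],
    [[0,-0.8,0],[0,0,0],-1],
    [[0,-0.8,0],[0,0,0],-1]
  ]
}}

```text
time_s: 9.7
ee_pos: [0.4991, -0.1191, 0.2958]
eef_rot: [-3.139, -0.0, 1.424]
force: [1.1, -0.0, -1.5]
grip_width: 0.0094
grip_force: 40.0
```

{"api": "send_rows", "payload": {
  "motion": [
    [[0.3,-0.8,0],[0,0,0],-1],
    [[0.6,-0.8,0],[0,0,0],-1],
    [[0.8,-0.8,0],[0,0,0],-1],
    [[0.8,0,0],[0,0,0],-1],
    [[0.8,0,0],[0,0,0],-1],
    [[0.8,0,0],[0,0,0],-1],
    [[0.8,0,0],[0,0,0],-1],
    [[0.8,0,0],[0,0,0],-1],
    [[0.8,0,0],[0,0,0],-1],
    [[0.8,0,0],[0,0,0],-1],
    [[0.8,0,0],[0,0,0],-1],
    [[0.8,0,0],[0,0,0],-1]
  ]
}}

```text
time_s: 10.9
ee_pos: [0.4679, 0.1561, 0.296]
eef_rot: [-3.14, 0.001, 1.424]
force: [-0.2, -0.0, -1.2]
grip_width: 0.0097
grip_force: 40.0
```

{"api": "send_rows", "payload": {
  "motion": [
    [[0.8,0,0],[0,0,0],-1],
    [[0.6,0,0],[0,0,0],-1],
    [[0.2,0,0.3],[0,0,0],-1],
    [[0,0,0.6],[0,0,0],-1],
    [[0,0,0.6],[0,0,0],-1],
    [[0,0,0.5],[0,0,0],-1],
    [[0,0,0.2],[0,0,0],-1],
    [[0,0,0],[0,0,0],-1],
    [[0,0,0],[0,0,0],-1],
    [[0,0,0],[0,0,0],-1]
  ]
}}

```text
time_s: 11.9
ee_pos: [0.4755, 0.2027, 0.2319]
eef_rot: [3.141, -0.0, 1.424]
force: [-0.2, 0.5, -2.4]
grip_width: 0.01
grip_force: 40.0
```

```bash
cat > chk.py <<'E'
from h import *
import pickle
np.set_printoptions(precision=4,suppress=True)
o=get_obs(); print(o['time_s'],o['ee_pos'],o['eef_rot'],o['grip_width'],o['grip_force'])
for n in('scene','side','wrist'):
    c=cam(n); pickle.dump(c,open(n+'3.pkl','wb')); cv2.imwrite(f'pics/{n}3.png',c['pixels'][:,:,::-1])
    W=pts(c); 
    t=(W[...,2]>.08)&(W[...,2]<.26)&(abs(W[...,0]-.475)<.05)&(abs(W[...,1]-.205)<.08)
    P=W[t]; print(n,len(P),np.percentile(P,[1,50,99],0) if len(P) else '')
    b=(abs(W[...,2]-.18)<.008)&(abs(W[...,0]-.615)<.03)&(abs(W[...,1]-.185)<.08)
    if b.sum()>20:
        (x,y),(w,h),a=cv2.minAreaRect(W[b][:,:2].astype(np.float32)*1000); print(' bar',x,y,w,h,a,W[b].mean(0))
E
python3 chk.py; python3 -c "
import cv2,numpy as np
a=cv2.imread('pics/side3.png')[100:320,130:420];b=cv2.imread('pics/scene3.png')[170:320,300:460]
cv2.imwrite('pics/v3.png',np.hstack([cv2.resize(a,(420,320)),cv2.resize(b,(341,320))]))"
```

```text
11.9 [0.4755 0.2027 0.2319] [ 3.1406 -0.0005  1.4243] 0.00999003091943276 39.99742805957794
scene 1068 [[0.4712 0.1401 0.1457]
 [0.484  0.2062 0.2009]
 [0.4953 0.2632 0.2575]]
 bar 617.1106567382812 181.45278930664062 99.65835571289062 39.75404739379883 81.72061157226562 [0.6187 0.1814 0.1794]
side 793 [[0.4582 0.1363 0.1466]
 [0.4674 0.1798 0.2031]
 [0.4889 0.2616 0.2596]]
 bar 610.6829223632812 177.54957580566406 102.07648468017578 32.314422607421875 80.7439956665039 [0.6098 0.1735 0.1793]
wrist 909 [[0.4607 0.2105 0.1538]
 [0.4836 0.2144 0.2479]
 [0.4933 0.2662 0.2598]]
 bar 612.1619262695312 184.0010528564453 99.16708374023438 32.69689178466797 82.19705200195312 [0.6105 0.1871 0.1803]
```

View pics/v3.png

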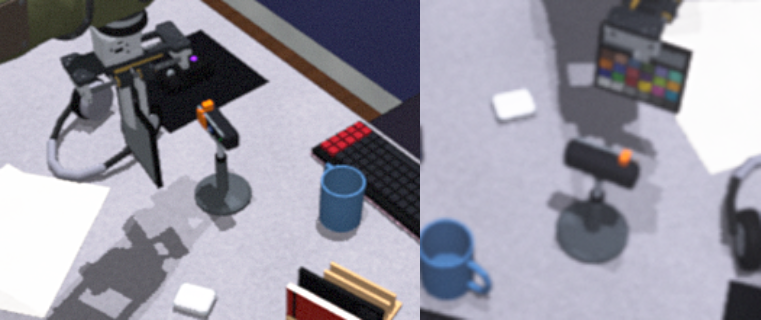

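The chart is held in front of the lens with its patches facing the webcam, and the tab is still at the open end. The last part is to go down about 23 mm.

{"api": "send_rows", "payload": {
  "motion": [
    [[0.07,-0.03,0.3],[0,0,0],-1],
    [[0,0,0.3],[0,0,0],-1],
    [[0,0,0.16],[0,0,0],-1],
    [[0,0,0],[0,0,0],-1],
    [[0,0,0],[0,0,0],-1],
    [[0,0,0],[0,0,0],-1],
    [[0,0,0],[0,0,0],-1]
  ]
}}

```text
time_s: 12.75
ee_pos: [0.4748, 0.2049, 0.2087]
eef_rot: [3.141, -0.0, 1.424]
force: [-0.1, 0.2, -1.6]
grip_width: 0.0099
grip_force: 40.0
```

```bash
python3 chk.py; python3 - <<'E'
from h import *
import pickle
np.set_printoptions(precision=4,suppress=True)
c=pickle.load(open('scene3.pkl','rb')); W=pts(c); h=cv2.cvtColor(c['pixels'],cv2.COLOR_RGB2HSV)
m=(W[...,2]>.09)&(W[...,2]<.245)&(abs(W[...,0]-.475)<.03)&(abs(W[...,1]-.205)<.075)
P=W[m]; q=P.mean(0)
for _ in range(5):
    n=np.linalg.svd(P-q,full_matrices=0)[2][2]; r=(P-q)@n; P=P[abs(r)<max(.003,2*r.std())]; q=P.mean(0)
print('board plane',q,n*np.sign(n[0]),len(P))
p=m&(h[...,1]>70)&(h[...,2]>60); print('coloured patches (top 3 rows)',p.sum(),W[p].mean(0),np.percentile(W[p],[3,97],0))
E
```

```text
12.75 [0.4748 0.2049 0.2087] [ 3.1411 -0.0002  1.4244] 0.009865746752868809 39.997451305389404
scene 1098 [[0.4703 0.142  0.1228]
 [0.4836 0.2129 0.1818]
 [0.4947 0.2656 0.247 ]]
 bar 616.028076171875 181.84716796875 99.41807556152344 36.74128723144531 81.33452606201172 [0.6187 0.182  0.1794]
side 1005 [[0.4571 0.1385 0.1234]
 [0.4669 0.1864 0.2007]
 [0.4889 0.2632 0.2578]]
 bar 611.4234008789062 179.57522583007812 99.72003936767578 33.670833587646484 81.82288360595703 [0.6094 0.1733 0.1795]
wrist 6953 [[0.4605 0.1458 0.1889]
 [0.4777 0.2169 0.2461]
 [0.4922 0.2681 0.2593]]
 bar 611.8729248046875 184.39056396484375 98.58625030517578 32.70028305053711 81.4164810180664 [0.6102 0.1877 0.1803]
board plane [0.4827 0.2072 0.1788] [ 0.9896 -0.1438 -0.0028] 913
coloured patches (top 3 rows) 313 [0.4831 0.2077 0.1725] [[0.4737 0.1514 0.1491]
 [0.4916 0.2583 0.2013]]
```

```bash
python3 -c "
from station import *
print(hand_in())"
```

```text
the job is handed in; nothing more can be done
None
```

I slid the shutter fully open, lifted the chart from the rack, and handed in with it held steady, patches facing the lens, about 12 cm away, centred, square and right way up; the station returned no verdict.

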